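# Close up the bench filler

## Task

Get the small filling machine ready for the next batch: set the lid on its hopper with the two pins in the slots, press it down against the seal and turn it clockwise until it locks, and slide the drip tray all the way home into the bay under the machine. Leave the jars, the tin and the other things around it where they stand.

Things in the scene. Friction and masses are not known exactly. Their poses are not given: they have to be found in the camera images.
- filler: Fixed bench filling machine: white housing 130 (x) x 140 (y) x 150 mm high, round open steel hopper on top, tray bay below. Origin: underside, on the vertical hopper axis; front (nozzle, controls, bay) faces its own -x, z up. The nozzle reaches out to x = -110 mm, at heights 105 to 143 mm.
- bay_mouth (a point): Middle of the bay's mouth at table level, axes as the machine's, 65 mm in front of the hopper axis. Bay: 114 mm wide between side walls, 30 mm high, floor = the table, back stop 70 mm inside (+x). Two 24 mm high steel lips flare out 29 mm before the mouth, about 137 mm apart at the tips.
- hopper_mouth (a point): Centre of the hopper's rim, 210 mm above the table, axes as the machine's. Neck 132 mm across; opening in its inward flange 97 mm. Two opposite slots in the flange let the lid's pins through. The lid locks with its handle bar along the machine's x axis, 75 deg clockwise (from above) from the slots; its origin is then 19 mm below the rim.
- hopper_slot (a point): Middle of one of the two slots, at rim height, 53 mm from the hopper axis (the other is opposite); 75 deg anticlockwise from the machine's x axis. Slots are 20 mm wide, open out to 57 mm from the axis; a rib outside the neck marks each. With its pins in the slots, the resting lid's origin is 17 mm below the rim and it cannot turn.
- seal (a joint): Greased rubber seal ring on the rim, sprung: 0 = 10 mm proud, 0.010 = flush with the rim (6 N at first, 11 N flush). The lid's cover rests on it. Pressed at least 6 mm (limit 10), the pins clear the flange and the lid turns 75 deg clockwise to end stops; let go there, it springs up to 2 mm of compression: pins in pockets, locked.
- lid: Loose steel hopper lid, 0.25 kg, upright on the table. Origin: centre of its plug's underside, z up. Plug 92 mm across, 28 high. Two round 12 mm pins along its +x and -x reach 55 mm from the axis, centred 8 mm above the origin. Cover 132 mm across, 27 to 33 mm up. Black handle bar along x: 84 long, 16 thick (y), 48 to 68 mm up. Same after half a turn.
- lid_grip (a point): Centre of the lid's handle bar, on the lid's axis 58 mm above its origin; axes as the lid's.
- tray: Loose aluminium drip tray with a grid in it, 0.3 kg, flat on the table: 200 mm long (x), 110 wide (y), 20 high. Origin: centre of its underside, z up. A black handle stands at its front end, -x; the plain back end, +x, enters the bay. Fully home its origin is 95 mm in front (-x) of the machine's origin, axes as the machine's.
- tray_grip (a point): Centre of the tray's handle bar, 92 mm in front (-x) of the tray's origin and 49 mm above its underside; the bar is 16 mm thick (x), 48 mm wide (y), from 40 to 58 mm height; axes as the tray's.
- jar_a: Bystander: amber glass jar with a black lid, 68 mm across, 78 mm high; origin under its centre.
- jar_b: Bystander: amber glass jar with a black lid, 68 mm across, 78 mm high; origin under its centre.
- clip_jar: Bystander: swing-top glass jar of wax, 93 x 74 x 88 mm; origin under its centre.
- round_tin: Bystander: round white tin, 68 mm across, 36 mm high; origin under its centre.
- spat: Bystander: red spatula with a wooden handle, 251 mm long (y), lying flat; origin under its centre.

How it is judged:
By the outcome, as a careful person would: the job done as asked, in the order asked, and still so for the second after the job is handed in, with the robot touching nothing.
It also fails if it takes over 72 s, if anything falls off the work surface, if the arm or the gripper's body presses on something with over 40 N, if the wrist force passes 120 N, or if a joint passes its speed limit or range.

## Robot

A 6-joint arm with a two-finger parallel gripper is mounted at the origin on a cart in front of the work surface, level with it; the furniture and walls round the work are solid. World frame = base frame: x ahead of the robot, y to its left, z up, the work surface at z = 0. Lengths are in mm, angles in rad, forces in N, time in s.
With the tool pointing down it reaches from about 350 to 975 mm from the base axis. Payload 7.1 kg.
Tool frame: the origin (TCP) lies at the very end of the fingers, on their centre line; the grasp point (between the pads) lies 19 mm behind it; z points along the fingers, y is the line along which they close (so a half turn about z gives the same grasp; the last joint's range is limited). The gripper opens to 88 mm and grips with 3 to 60 N. Pads are 20 mm wide; open, the fingers measure 115 mm over their backs; the gripper's body (75 mm by 178 mm) begins 61 mm behind the grasp point.
Start: joints at [1.101, 0.423, 1.63, -0, 1.089, -0.019], TCP at [272.271, 562.56, 222.675] pointing down, gripper open.
Joint ranges: [-3, 3], [-0.9, 2.11], [0.09, 2.58], [-1.31, 4.45], [0.11, 2.69], [-2.54, 2.54]. Speed limits (rad/s): [2.39, 2.39, 3.01, 3.14, 3.14, 3.14].

## Interface

Orientations are given as a rotation vector (axis times angle).
In Python, from workcell import * gives the robot as it stands.
- The arm moves only by the tool step_arm, never from a script. Its argument "deltas" is a list of rows, each a list of 3 entries, a list of its own where there are three numbers: the shift along the tool's x, y, z in units of 300 mm (1.0 is 300 mm), then the turn, a rotation vector about the tool's x, y, z in units of 1.5 rad (1.0 is 1.5 rad), then the gripper command: -1 is shut, 1 is fully open, values between are in proportion. In form: [[[dx, dy, dz], [rx, ry, rz], gripper], ...]. A call has 1 to 20 rows; each row is the pose to reach, as a shift and turn from the pose commanded when the call began, along the tool's axes at that moment; what a row does not reach only later rows make up. A row lasts 1/12 s, in which the tool goes at most 41.7 mm and 7.16 degrees, less where a joint would pass 70% of its speed; a pose out of reach is approached as far as the arm can. A call with a number of a shift or a turn outside -1 to 1 is refused whole. A call with a gripper value outside its range is refused whole. The fingers move at their own pace and stop on an object; the grip force is fixed at half the most. Time passes only in rows, so rows that repeat a pose let the fingers close. It gives the time, the measured TCP pose, the force, the opening and the grip force at its end, in the units of the state.
- get_obs(): the state, without advancing time (a new reading comes with each control period).
- get_image(name): name is "side" or "top"; returns a dict with "pixels" (420x560x3 uint8, red, green, blue), "fx", "fy", "cx", "cy" (pixels), "dist_coeffs" ([k1, k2, p1, p2, k3] as OpenCV has them; the pictures are not rectified), "T" (4x4, takes a point from camera to world coordinates). Camera axes: x right, y down, z forward; pixel columns grow to the right and rows downward; lengths in mm; the calibration is good to about 2 mm. A picture is of the moment at which its call begins. There is no depth.
- close_job(): hands the job in; it is judged then, once.
The state is a dict: "t": time; "qpos": joint angles; "qvel": joint speeds; "joint_torque": joint torques, N m; "ee_pos": TCP position; "orientation": TCP orientation; "ft_force": force on the tool from outside, world axes, zero at the start; "moment": the same for the moment, N m; "width": finger opening in mm; "grasp_force": force on a finger pad.
Only numpy, scipy, OpenCV 4.12 (cv2) and the standard library are available. Lean on these libraries where they do the work, as an engineer would, in place of code of your own. Each camera call takes 0.05 s, during which the arm holds its last target. There are 200 camera calls.

## Working session

There is one attempt and no reset: what is moved stays moved. The work goes in short steps, Python scripts to look and compute and a tool call to move; the robot and the scene stay as the last step left them, time stands still between calls to the robot, and variables do not carry over. Pictures are saved under pics/ and viewed, at most 10 in all, crops included, and the job is handed in when it is done.

Besides the shell and the picture viewer there is one more tool, called after "Emit:" as name(argument=value, ...) on one line, values as JSON. step_arm: Moves the arm, as the interface text tells. Its arguments: {"type":"object","properties":{"deltas":{"type":"array","items":{"type":"array"}}},"required":["deltas"]}

```bash
mkdir -p pics; ls
python3 - <<'E'
from workcell import *
import cv2,numpy as np
o=get_obs();print({k:np.round(v,3).tolist() for k,v in o.items()})
for n in("side","top"):
    im=get_image(n);cv2.imwrite(f"pics/{n}0.png",im["pixels"][:,:,::-1])
    np.savez(f"{n}0.npz",**im)
    print(n,im["fx"],im["fy"],im["cx"],im["cy"],im["dist_coeffs"]);print(np.round(im["T"],3))
E
```

```text
pics
{'t': 0.0, 'qpos': [1.101, 0.424, 1.631, -0.0, 1.089, -0.019], 'qvel': [0.004, 0.0, -0.002, 0.0, -0.001, 0.0], 'joint_torque': [0.0, -54.463, -27.366, 0.064, 0.023, -0.0], 'ee_pos': [272.017, 562.107, 221.924], 'orientation': [-0.702, -3.062, 0.002], 'ft_force': [-0.608, 0.44, -0.242], 'moment': [-0.01, -0.021, 0.043], 'grasp_force': 0.0, 'width': 87.893}
side 434.6048187273965 434.6048187273965 280.7590694441445 208.59829905919378 [0.00357528 0.         0.         0.         0.        ]
[[ 9.110000e-01 -2.310000e-01  3.420000e-01  1.438210e+02]
 [-4.120000e-01 -4.670000e-01  7.820000e-01 -1.095619e+03]
 [-2.100000e-02 -8.540000e-01 -5.210000e-01  8.048540e+02]
 [ 0.000000e+00  0.000000e+00  0.000000e+00  1.000000e+00]]
top 525.469060726136 525.469060726136 278.1282318949591 210.7745883846425 [0.06427848 0.         0.         0.         0.        ]
[[-2.300000e-02 -9.900000e-01  1.380000e-01  3.703420e+02]
 [-1.000000e+00  2.300000e-02  2.000000e-03 -8.008000e+01]
 [-5.000000e-03 -1.380000e-01 -9.900000e-01  1.738876e+03]
 [ 0.000000e+00  0.000000e+00  0.000000e+00  1.000000e+00]]
```

View pics/top0.png

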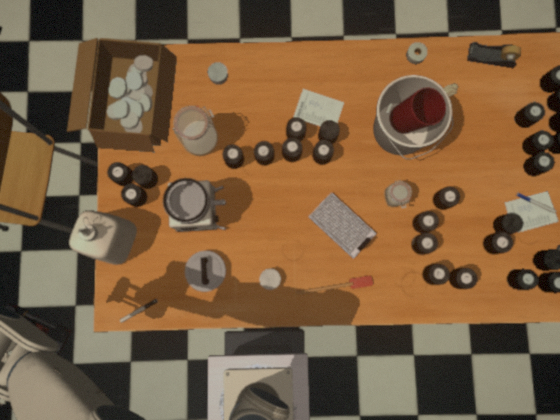

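View pics/side0.png

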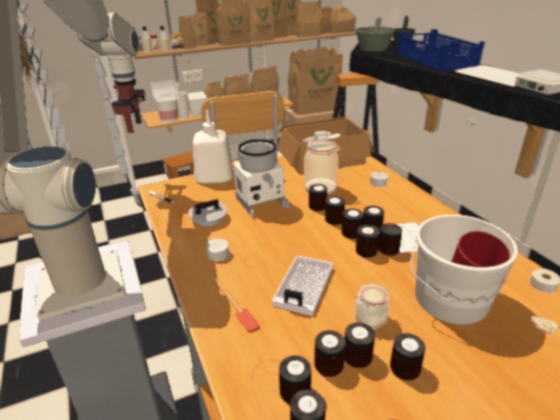

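The top view shows the filler at about (190,203) with its front to image right (world -y), the lid at (205,270), and the tray at (342,224) with its handle at (365,242). In the side view the filler is at (260,175), the lid at (208,212) and the tray at (305,285). Next I'll enlarge both.

Run:
```python
import cv2,numpy as np
for n,(x0,x1,y0,y1),s in(("top",(155,385,165,295),3.4),("side",(180,340,135,320),3.2)):
    p=np.load(f"{n}0.npz")["pixels"][y0:y1,x0:x1,::-1]
    p=cv2.convertScaleAbs(p,alpha=1.3,beta=15)
    p=cv2.resize(p,None,fx=s,fy=s,interpolation=cv2.INTER_CUBIC)
    for v in range(x0//20*20+20,x1,20): cv2.putText(p,str(v),(int((v-x0)*s),10),0,.35,(0,255,0)); cv2.line(p,(int((v-x0)*s),12),(int((v-x0)*s),18),(0,255,0))
    for v in range(y0//20*20+20,y1,20): cv2.putText(p,str(v),(0,int((v-y0)*s)+4),0,.35,(0,255,0))
    cv2.imwrite(f"pics/{n}c.png",p);print(p.shape)
```

```text
(442, 782, 3)
(592, 512, 3)
```

View pics/topc.png

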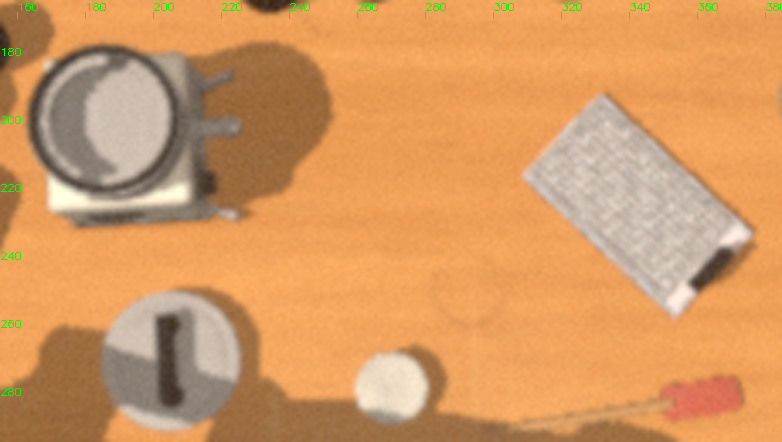

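View pics/sidec.png

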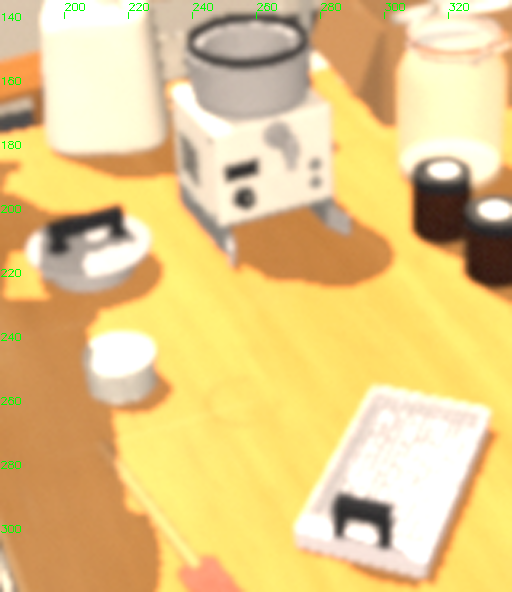

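The top crop shows the seal ring centred near px (185,200), the lid bar from (205,258) to (206,284), the tray corners near (332,192), (376,233), (353,258), (309,216), and the lip tips at (222,187) and (224,228). The side crop shows the same parts, all unobstructed. Next I'll measure them with masks.

```bash
cat > h.py <<'E'
import cv2,numpy as np
from workcell import *
def cam(n,f=None): return dict(np.load(f)) if f else get_image(n)
def ray(c,uv):
    K=np.array([[c["fx"],0,c["cx"]],[0,c["fy"],c["cy"]],[0,0,1.]])
    u=cv2.undistortPoints(np.array(uv,float).reshape(-1,1,2),K,np.array(c["dist_coeffs"])).reshape(-1,2)
    d=np.c_[u,np.ones(len(u))]@c["T"][:3,:3].T
    return c["T"][:3,3],d
def plane(c,uv,z):
    o,d=ray(c,uv); return o+d*((z-o[2])/d[:,2])[:,None]
def tri(c1,a,c2,b):
    (o,d),(p,e)=ray(c1,a),ray(c2,b); d=d[0]/np.linalg.norm(d[0]);e=e[0]/np.linalg.norm(e[0])
    s=np.linalg.lstsq(np.c_[d,-e],p-o,rcond=None)[0]; P,Q=o+s[0]*d,p+s[1]*e
    return (P+Q)/2,np.linalg.norm(P-Q)
def blob(c,box,f):
    """largest contour of mask f(hsv) inside box x0,x1,y0,y1, subpixel via 4x upsampling"""
    x0,x1,y0,y1=box; p=cv2.resize(c["pixels"][y0:y1,x0:x1],None,fx=4,fy=4,interpolation=cv2.INTER_CUBIC)
    m=f(cv2.cvtColor(p,cv2.COLOR_RGB2HSV).astype(int)).astype(np.uint8)
    cs,_=cv2.findContours(m,cv2.RETR_EXTERNAL,cv2.CHAIN_APPROX_NONE)
    k=max(cs,key=cv2.contourArea)[:,0,:]
    return (k-1.5)/4+[x0,y0]
def mid(k): 
    (x,y),s,a=cv2.minAreaRect(k.astype(np.float32)); return np.array([x,y]),s,cv2.boxPoints(((x,y),s,a))
E
python3 - <<'E'
from h import *
np.set_printoptions(precision=1,suppress=True)
t,s=cam("top","top0.npz"),cam("side","side0.npz")
dark=lambda h:h[...,2]<70
def show(n,bt,bs,f=dark,g=dark,fit=mid):
    a,b=blob(t,bt,f),blob(s,bs,g); A,B=fit(a),fit(b); print(n,tri(t,A[0],s,B[0]),"px",A[0],A[1],B[0],B[1]); return a,b
el=lambda k:cv2.fitEllipse(cv2.convexHull(k.astype(np.float32)))
a,b=show("seal",(160,208,175,225),(235,280,138,160),fit=el)
P=plane(t,a,220);print("seal r top",cv2.minEnclosingCircle(P[:,:2].astype(np.float32)))
P=plane(s,b,220);print("seal r side",cv2.minEnclosingCircle(P[:,:2].astype(np.float32)))
for v in(55,70,85):
  f=lambda h:h[...,2]<v
  a,b=show("lidbar",(198,212,254,288),(192,222,196,217),f,f)
  P=mid(plane(t,a,68)[:,:2]);print(v,P[0],P[1],P[2].tolist())
  a,b=show("traybar",(352,374,232,256),(282,306,286,308),f,f)
  P=mid(plane(t,a,58)[:,:2]);print(v,P[0],P[1])
# grey (low sat) bodies on the wood
gre=lambda h:h[...,1]<95
a=blob(t,(300,382,185,268),lambda h:h[...,1]<110)
P=mid(plane(t,a,20)[:,:2]);print("tray",P[0],P[1],P[2].tolist())
a=blob(t,(180,232,248,294),gre);print("lidcover",el(plane(t,a,33)[:,:2]))
a=blob(t,(160,240,170,235),gre)
x=cv2.approxPolyDP((a*4).astype(np.int32)[:,None],6,True)[:,0]/4;print(x.tolist())
E
```

```text
seal (array([624.2, 193. , 215. ]), np.float64(3.452046659931749)) px (185.6290283203125, 199.69937133789062) (42.188533782958984, 44.552703857421875) (257.3568115234375, 147.0335693359375) (16.637535095214844, 37.12714385986328)
seal r top ((620.4205322265625, 190.59576416015625), 67.10990905761719)
seal r side ((626.83056640625, 181.6082763671875), 70.54527282714844)
lidbar (array([418.7, 162.9,  50.6]), np.float64(0.7596590285711532)) px [204.3 270.9] (25.55937385559082, 5.988601207733154) [206.2 206.4] (8.849638938903809, 23.25558090209961)
55 [417.9 160.5] (80.18456268310547, 18.78688621520996) [[377.3084716796875, 167.48036193847656], [378.427734375, 148.7268524169922], [458.4698486328125, 153.5041046142578], [457.3505859375, 172.2576141357422]]
traybar (array([ 495.2, -351.4,   39.4]), np.float64(3.2891662420463725)) px [363.8 243.8] (2.797905445098877, 13.085153579711914) [292.9 297.2] (18.008270263671875, 11.156637191772461)
55 [ 492.3 -347.9] (8.804240226745605, 42.22282791137695)
lidbar (array([418.5, 163. ,  50.3]), np.float64(0.12506973580161787)) px [204.4 270.8] (26.74
[... 1261 characters left out ...]
46.49981689453125, -316.615234375], [529.2632446289062, -398.60516357421875], [673.1327514648438, -253.3782958984375], [590.3693237304688, -171.38836669921875]]
lidcover ((420.02337646484375, 163.5286865234375), (130.4060821533203, 131.90216064453125), 30.77752685546875)
[[167.75, 183.25], [169.25, 187.0], [165.25, 192.25], [164.25, 204.5], [169.0, 213.5], [169.0, 225.75], [178.75, 230.5], [217.0, 227.0], [224.5, 228.25], [216.0, 225.0], [212.5, 216.25], [214.0, 205.25], [224.0, 203.75], [225.0, 201.75], [223.0, 199.0], [214.5, 199.75], [213.0, 196.75], [213.75, 191.25], [221.75, 186.0], [214.25, 187.75], [206.25, 180.25], [196.25, 182.0], [188.25, 179.0], [181.25, 179.25], [172.75, 183.75]]
```

```bash
cat >> h.py <<'E'
from scipy.spatial.transform import Rotation as R
def go(p,yaw,tilt0=None):
    """shift (units of 300 mm) and turn (units of 1.5 rad) in tool axes to reach TCP p, pointing down, tool y at world angle yaw deg (mod 180)"""
    o=get_obs(); Rc=R.from_rotvec(o["orientation"]); best=None
    for y in(yaw,yaw+180):
        a=np.radians(y); Y=np.array([np.cos(a),np.sin(a),0]);Z=np.array([0,0,-1.]);X=np.cross(Y,Z)
        r=(Rc.inv()*R.from_matrix(np.c_[X,Y,Z])).as_rotvec()
        if best is None or np.linalg.norm(r)<np.linalg.norm(best): best=r
    d=Rc.inv().apply(np.array(p)-o["ee_pos"])
    print("d",np.round(d/300,4).tolist(),"r",np.round(best/1.5,4).tolist(),"|mm|",np.linalg.norm(d).round(1),"deg",np.degrees(np.linalg.norm(best)).round(2),"q6",round(float(o["qpos"][5]),3))
def st():
    o=get_obs();M=R.from_rotvec(o["orientation"]).as_matrix();print("t",o["t"],"p",np.round(o["ee_pos"],1),"yawY",np.degrees(np.arctan2(M[1,1],M[0,1])).round(2),"z",M[:,2].round(3),"F",np.round(o["ft_force"],1),"M",np.round(o["moment"],2),"w",round(float(o["width"]),1),"g",round(float(o["grasp_force"]),1),"q",np.round(o["qpos"],2))
E
python3 - <<'E'
from h import *
np.set_printoptions(precision=1,suppress=True)
t,s=cam("top","top0.npz"),cam("side","side0.npz")
print("tips",plane(t,[[222.7,186.3],[224.5,228.3]],24).tolist())
print("tips side",plane(s,[[180+348/3.2,135+228/3.2],[180+235/3.2,135+262/3.2]],12).tolist())
print("housing bottom edges side",plane(s,[[180+185/3.2,135+198/3.2],[180+216/3.2,135+222/3.2],[180+330/3.2,135+198/3.2]],30).tolist())
# top face corners z=150, from topc crop
print("top150",plane(t,[[155+x/3.4,165+y/3.4] for x,y in((50,210),(192,207),(186,56))],150).tolist())
print("jug",plane(t,[[100,235]],150), "tip nozzle",plane(t,[[225,202]],124))
st(); go((418.5,162.5,150),93.4); go((418.5,162.5,39),93.4)
E
```

```text
tips [[696.2934902454463, 105.22672946553683, 24.0], [556.1724837679368, 100.50099877038244, 24.0]]
tips side [[696.7379104746973, 97.78837239131235, 12.0], [559.0260580990756, 87.7863223313027, 12.0]]
housing bottom edges side [[547.8096427662565, 211.14847435223578, 30.0], [560.5388245489521, 146.09062805780673, 30.0], [693.8787483175623, 138.47314001190261, 30.0]]
top150 [[551.1986396555516, 253.20866588265503, 150.0], [550.8497206438855, 126.72748682755756, 150.0], [688.3575650619223, 131.3843626221487, 150.0]]
jug [[531.3 462.  150. ]] tip nozzle [[627.5  87.7 124. ]]
t 0.1 p [272.1 562.1 222. ] yawY 64.17 z [-0. -0. -1.] F [ 0.2 -0.7 -0.2] M [ 0. -0. -0.] w 87.7 g 0.0 q [ 1.1  0.4  1.6 -0.   1.1 -0. ]
d [-1.0198, -0.9861, 0.2413] r [-0.0008, -0.0002, -0.3401] |mm| 431.7 deg 29.23 q6 -0.019
d [-1.0198, -0.9856, 0.6113] r [-0.0008, -0.0002, -0.3401] |mm| 463.3 deg 29.23 q6 -0.019
```

Emit:
step_arm(deltas=[[[-0.5, -0.49, 0.05], [0, 0, -0.17], 1], [[-0.5, -0.49, 0.05], [0, 0, -0.17], 1], [[-0.5, -0.49, 0.05], [0, 0, -0.17], 1], [[-0.5, -0.49, 0.05], [0, 0, -0.17], 1], [[-0.5, -0.49, 0.05], [0, 0, -0.17], 1], [[-0.5, -0.49, 0.05], [0, 0, -0.17], 1], [[-1, -0.96, 0.2], [0, 0, -0.34], 1], [[-1, -0.96, 0.2], [0, 0, -0.34], 1], [[-1, -0.96, 0.2], [0, 0, -0.34], 1], [[-1, -0.96, 0.2], [0, 0, -0.34], 1], [[-1, -0.96, 0.2], [0, 0, -0.34], 1], [[-1, -0.96, 0.2], [0, 0, -0.34], 1], [[-1, -0.96, 0.2], [0, 0, -0.34], 1], [[-1, -0.96, 0.2], [0, 0, -0.34], 1]])

```text
t: 1.27
ee_pos: [417.0, 172.7, 162.6]
orientation: [0.09, -3.14, -0.0]
ft_force: [0.8, 0.5, 0.3]
width: 87.5
grasp_force: 0.0
```

Run:
```python
from h import *
st(); go((418.5,162.5,39),93.4)
a=cam("top");s=cam("side")
A=cv2.resize(a["pixels"][220:310,160:260],None,fx=4,fy=4,interpolation=2);B=cv2.resize(s["pixels"][140:240,160:250],None,fx=4,fy=4,interpolation=2)
h=max(len(A),len(B));pad=lambda p:np.pad(p,((0,h-len(p)),(0,0),(0,0)))
cv2.imwrite("pics/hover.png",np.hstack([pad(A),pad(B)])[:,:,::-1])
```

```text
t 1.2667 p [417.  172.7 162.6] yawY 93.27 z [-0.  0. -1.] F [0.8 0.5 0.3] M [0.07 0.   0.02] w 87.5 g 0.0 q [ 0.37  0.26  2.05  0.    0.83 -1.26]
d [-0.0033, -0.0344, 0.4121] r [0.0002, -0.0002, -0.0015] |mm| 124.1 deg 0.13 q6 -1.262
```

View pics/hover.png

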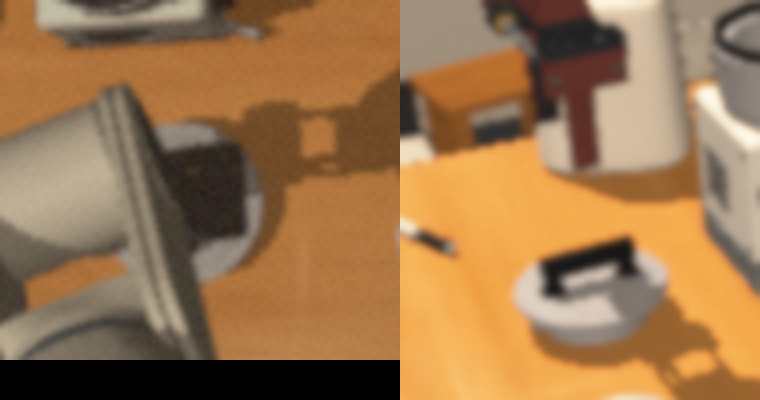

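The gripper hovers above the lid, with the lid bar in the side view at about (307,205) full-frame and the gripper directly over it. Next I'll go down and grip.

Emit:
step_arm(deltas=[[[-0.003, -0.034, 0.2], [0, 0, 0], 1], [[-0.003, -0.034, 0.3], [0, 0, 0], 1], [[-0.003, -0.034, 0.36], [0, 0, 0], 1], [[-0.003, -0.034, 0.41], [0, 0, 0], 1], [[-0.003, -0.034, 0.41], [0, 0, 0], 1], [[-0.003, -0.034, 0.41], [0, 0, 0], 1], [[-0.003, -0.034, 0.41], [0, 0, 0], -1], [[-0.003, -0.034, 0.41], [0, 0, 0], -1], [[-0.003, -0.034, 0.41], [0, 0, 0], -1], [[-0.003, -0.034, 0.41], [0, 0, 0], -1], [[-0.003, -0.034, 0.41], [0, 0, 0], -1], [[-0.003, -0.034, 0.41], [0, 0, 0], -1], [[-0.003, -0.034, 0.41], [0, 0, 0], -1], [[-0.003, -0.034, 0.41], [0, 0, 0], -1], [[-0.003, -0.034, 0.41], [0, 0, 0], -1], [[-0.003, -0.034, 0.41], [0, 0, 0], -1]])

```text
t: 2.7
ee_pos: [418.3, 162.4, 39.6]
orientation: [0.093, -3.14, 0.0]
ft_force: [0.3, 0.1, 0.1]
width: 24.6
grasp_force: 0.0
```

Run:
```python
from h import *
st(); go((418.5,162.5,300),93.4); go((623,192.5,300),77); go((623,192.5,300),90)
```

```text
t 2.7 p [418.3 162.4  39.6] yawY 93.39 z [-0. -0. -1.] F [0.3 0.1 0.1] M [ 0.03  0.02 -0.01] w 24.6 g 0.0 q [ 0.34  0.5   2.11 -0.    0.53 -1.29]
d [-0.0006, 0.0001, -0.8679] r [-0.0, -0.0001, -0.0002] |mm| 260.4 deg 0.02 q6 -1.286
d [-0.6869, 0.0597, -0.868] r [-0.0, -0.0001, 0.1907] |mm| 332.6 deg 16.39 q6 -1.286
d [-0.6869, 0.0597, -0.868] r [-0.0, -0.0001, 0.0394] |mm| 332.6 deg 3.39 q6 -1.286
```

Emit:
step_arm(deltas=[[[0, 0, 0], [0, 0, 0], -1], [[0, 0, 0], [0, 0, 0], -1], [[0, 0, 0], [0, 0, 0], -1], [[0, 0, 0], [0, 0, 0], -1], [[0, 0, 0], [0, 0, 0], -1], [[0, 0, -0.02], [0, 0, 0], -1], [[0, 0, -0.06], [0, 0, 0], -1], [[0, 0, -0.14], [0, 0, 0], -1], [[0, 0, -0.26], [0, 0, 0], -1], [[0, 0, -0.38], [0, 0, 0], -1], [[0, 0, -0.5], [0, 0, 0], -1], [[0, 0, -0.62], [0, 0, 0], -1], [[0, 0, -0.74], [0, 0, 0], -1], [[0, 0, -0.82], [0, 0, 0], -1], [[0, 0, -0.86], [0, 0, 0], -1], [[0, 0, -0.86], [0, 0, 0], -1]])

```text
t: 4.03
ee_pos: [419.4, 162.8, 300.8]
orientation: [-0.093, 3.135, 0.002]
ft_force: [1.0, 0.5, -2.7]
width: 15.8
grasp_force: 30.0
```

Run:
```python
from h import *
st(); go((623,192.5,300),77);go((623,192.5,250),77)
```

```text
t 4.0333 p [419.4 162.8 300.8] yawY 93.39 z [ 0.005  0.002 -1.   ] F [ 1.   0.5 -2.7] M [ 0.05  0.01 -0.04] w 15.8 g 30.0 q [ 0.34  0.06  1.92 -0.    1.16 -1.29]
d [-0.6834, 0.0587, 0.0065] r [0.0014, 0.0034, 0.1907] |mm| 205.8 deg 16.39 q6 -1.286
d [-0.6825, 0.0585, 0.1731] r [0.0014, 0.0034, 0.1907] |mm| 212.0 deg 16.39 q6 -1.286
```

Emit:
step_arm(deltas=[[[-0.06, 0.005, 0], [0, 0, 0.02], -1], [[-0.16, 0.015, 0], [0, 0, 0.05], -1], [[-0.28, 0.024, 0], [0, 0, 0.08], -1], [[-0.4, 0.034, 0], [0, 0, 0.11], -1], [[-0.52, 0.045, 0], [0, 0, 0.14], -1], [[-0.61, 0.052, 0], [0, 0, 0.17], -1], [[-0.66, 0.057, 0], [0, 0, 0.19], -1], [[-0.683, 0.059, 0], [0, 0, 0.19], -1], [[-0.683, 0.059, 0], [0, 0, 0.19], -1], [[-0.683, 0.059, 0], [0, 0, 0.19], -1]])

```text
t: 4.87
ee_pos: [620.5, 191.9, 296.2]
orientation: [-0.352, -3.119, 0.002]
ft_force: [-0.2, -0.9, -2.1]
width: 16.1
grasp_force: 30.0
```

Run:
```python
from h import *
st()
a=cam("top");s=cam("side");np.savez("top1.npz",**a);np.savez("side1.npz",**s)
A=cv2.resize(a["pixels"][160:250,140:250],None,fx=3.4,fy=3.4,interpolation=2);B=cv2.resize(s["pixels"][110:220,215:310],None,fx=4.2,fy=4.2,interpolation=2)
h=max(len(A),len(B));pad=lambda p:np.pad(p,((0,h-len(p)),(0,0),(0,0)))
cv2.imwrite("pics/over.png",np.hstack([pad(A),pad(B)])[:,:,::-1])
```

```text
t 4.8667 p [620.5 191.9 296.2] yawY 77.11 z [-0.003 -0.001 -1.   ] F [-0.2 -0.9 -2.1] M [-0.01  0.05  0.  ] w 16.1 g 30.0 q [ 0.28  0.39  1.5   0.    1.25 -1.06]
```

View pics/over.png

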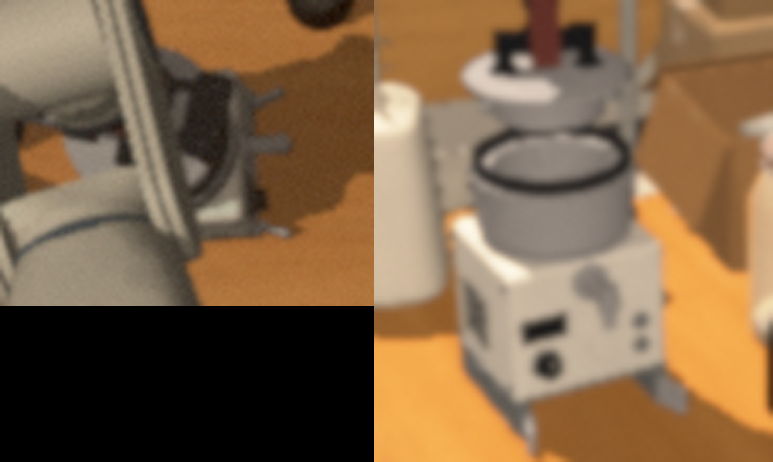

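The lid is held level over the hopper: its cover in the side crop is at about (550,85), against the seal ring at (552,158). Its position agrees to within a few mm, and the arm covers part of the top view. Next I'll compare ring and lid in each camera.

Run:
```python
from h import *
np.set_printoptions(precision=1,suppress=True)
t,s=cam("top","top0.npz"),cam("side","side0.npz")
el=lambda k:cv2.fitEllipse(cv2.convexHull(k.astype(np.float32)))
for v in(60,75,90,105):
  f=lambda h:h[...,2]<v
  try:
    a=blob(t,(160,209,174,224),f);E=el(a);P=el(plane(t,a,219)[:,:2]);print(v,"top ring",E[0],P)
    b=blob(s,(235,280,136,160),f);E2=el(b);Q=el(plane(s,b,219)[:,:2]);print("  side ring",E2[0],Q, tri(t,E[0],s,E2[0]))
  except Exception as e: print(e)
for v in(80,95,110):
  g=lambda h:h[...,1]<v
  a=blob(t,(180,232,248,294),g);A=el(plane(t,a,31)[:,:2]);print("cover top",A)
s1=cam("","side1.npz")
for v in(60,75,90):
  b=blob(s1,(235,280,136,160),lambda h:h[...,2]<v);Q=el(plane(s1,b,219)[:,:2]);print("side1 ring",Q)
# lid bar in side0 vs top0 at centre heights
b=blob(s,(186,232,194,228),lambda h:(h[...,1]<90)|(h[...,2]<80));Q=el(plane(s,b,31)[:,:2]);print("cover side",Q)
```

```text
60 top ring (180.69418334960938, 198.29917907714844) ((626.4230346679688, 206.74586486816406), (98.20228576660156, 112.88803100585938), 74.32699584960938)
  side ring (257.5471496582031, 148.5312957763672) ((619.271728515625, 173.4803466796875), (106.50125885009766, 114.69281005859375), 77.62800598144531) (array([631. , 210. , 201.6]), np.float64(3.4532109122105594))
75 top ring (186.06558227539062, 200.03781127929688) ((621.4063720703125, 191.45506286621094), (125.13595581054688, 134.5510711669922), 154.7009735107422)
  side ring (257.4606018066406, 146.99533081054688) ((622.8119506835938, 184.7262725830078), (128.86904907226562, 134.96408081054688), 151.25791931152344) (array([623.5, 191.5, 215.8]), np.float64(4.407366698291767))
90 top ring (186.43959045410156, 200.32235717773438) ((620.406494140625, 190.2887420654297), (128.29281616210938, 139.14212036132812), 149.62216186523438)
  side ring (257.42718505859375, 147.10121154785156) ((623.3428344726562, 185.1372528076172), (131.57583618164062, 143.46902465820312), 152.1188201904297) (array([622.7, 190.3, 216. ]), np.float64(4.7238
[... 471 characters left out ...]
78906), 26.702041625976562)
cover top ((420.09686279296875, 163.81982421875), (130.61459350585938, 132.03317260742188), 31.804969787597656)
cover top ((420.15374755859375, 163.89794921875), (132.1631317138672, 133.6040802001953), 34.15797424316406)
side1 ring ((624.9228515625, 186.16290283203125), (120.06721496582031, 136.85633850097656), 149.23870849609375)
side1 ring ((623.8798828125, 184.24932861328125), (122.90226745605469, 139.8921661376953), 146.94058227539062)
side1 ring ((624.9683837890625, 188.23736572265625), (129.68992614746094, 153.35528564453125), 154.80255126953125)
cover side ((419.55438232421875, 157.8196563720703), (129.50662231445312, 166.8659210205078), 164.66148376464844)
```

Run:
```python
from h import *
from scipy.optimize import least_squares
def proj(c,P):
    T=np.linalg.inv(c["T"]);K=np.array([[c["fx"],0,c["cx"]],[0,c["fy"],c["cy"]],[0,0,1.]])
    return cv2.projectPoints(np.asarray(P,float),cv2.Rodrigues(T[:3,:3])[0],T[:3,3],K,np.array(c["dist_coeffs"]))[0][:,0]
def ring(c,c0,z):
    g=cv2.cvtColor(c["pixels"],cv2.COLOR_RGB2GRAY).astype(np.float32); r=np.arange(48,80,.5); cc=np.array(c0,float)
    for it in range(4):
        Q=[]
        for a in np.radians(np.arange(0,360,5)):
            u=np.array([np.cos(a),np.sin(a)]);P=np.c_[cc+r[:,None]*u,np.full(len(r),z)]
            uv=proj(c,P).astype(np.float32);v=cv2.remap(g,uv[None,:,0],uv[None,:,1],cv2.INTER_CUBIC)[0]
            w=np.clip(90-v,0,None)**2
            if w.sum()>500: Q.append(cc+u*(w*r).sum()/w.sum())
        Q=np.array(Q);f=least_squares(lambda p:np.hypot(*(Q-p[:2]).T)-p[2],[*cc,62],loss="soft_l1",f_scale=1)
        cc=f.x[:2]
    return f.x.round(2),len(Q),np.abs(f.fun).mean().round(2)
t,s=cam("top","top0.npz"),cam("side","side0.npz")
for z in(216,220):
    for n,c in(("t",t),("s",s),("s1",cam("","side1.npz"))): print(z,n,*ring(c,(622,190),z))
```

```text
216 t [622.8  192.92  61.76] 72 1.1
216 s [624.74 192.32  60.89] 72 0.65
216 s1 [624.39 192.6   60.57] 64 0.85
220 t [622.15 192.18  61.62] 72 1.11
220 s [621.48 183.58  60.48] 72 0.65
220 s1 [621.13 183.85  60.16] 64 0.85
```

Run:
```python
from h import *
st(); go((622.3,192.2,265),77);go((622.3,192.2,232),77)
```

```text
t 4.9667 p [620.4 192.1 297.2] yawY 77.11 z [-0.002 -0.    -1.   ] F [-0.6 -0.3 -1.9] M [0.01 0.05 0.02] w 15.6 g 30.0 q [ 0.28  0.39  1.5  -0.    1.25 -1.06]
d [-0.0062, 0.0018, 0.1074] r [-0.0005, -0.0009, 0.0013] |mm| 32.3 deg 0.14 q6 -1.064
d [-0.0064, 0.0019, 0.2174] r [-0.0005, -0.0009, 0.0013] |mm| 65.3 deg 0.14 q6 -1.064
```

Emit:
step_arm(deltas=[[[-0.006, 0.002, 0.05], [0, 0, 0], -1], [[-0.006, 0.002, 0.1], [0, 0, 0], -1], [[-0.006, 0.002, 0.13], [0, 0, 0], -1], [[-0.006, 0.002, 0.15], [0, 0, 0], -1], [[-0.006, 0.002, 0.16], [0, 0, 0], -1], [[-0.006, 0.002, 0.16], [0, 0, 0], -1], [[-0.006, 0.002, 0.16], [0, 0, 0], -1]])

```text
t: 5.55
ee_pos: [623.8, 192.6, 250.3]
orientation: [0.354, 3.121, 0.0]
ft_force: [-0.2, 0.7, -2.2]
width: 15.8
grasp_force: 30.0
```

Run:
```python
from h import *
st(); go((622.3,192.2,240),77);go((622.3,192.2,234),77)
```

```text
t 5.55 p [623.8 192.6 250.3] yawY 77.07 z [ 0.001  0.    -1.   ] F [-0.2  0.7 -2.2] M [ 0.07  0.3  -0.01] w 15.8 g 30.0 q [ 0.28  0.44  1.54  0.    1.16 -1.06]
d [0.0046, -0.0023, 0.0343] r [0.0002, 0.0004, 0.0008] |mm| 10.4 deg 0.08 q6 -1.064
d [0.0046, -0.0023, 0.0543] r [0.0002, 0.0004, 0.0008] |mm| 16.4 deg 0.08 q6 -1.064
```

Emit:
step_arm(deltas=[[[0.003, -0.001, 0.01], [0, 0, 0], -1], [[0.003, -0.001, 0.02], [0, 0, 0], -1], [[0.003, -0.001, 0.028], [0, 0, 0], -1], [[0.003, -0.001, 0.036], [0, 0, 0], -1], [[0.003, -0.001, 0.044], [0, 0, 0], -1], [[0.003, -0.001, 0.05], [0, 0, 0], -1], [[0.003, -0.001, 0.054], [0, 0, 0], -1], [[0.003, -0.001, 0.054], [0, 0, 0], -1]])

```text
t: 6.22
ee_pos: [623.8, 193.2, 235.1]
orientation: [0.353, 3.118, 0.003]
ft_force: [0.4, 1.9, 3.2]
width: 15.8
grasp_force: 30.0
```

Run:
```python
from h import *
st(); go((623,192.4,226),77)
```

```text
t 6.2167 p [623.8 193.2 235.1] yawY 77.07 z [ 0.003  0.002 -1.   ] F [0.4 1.9 3.2] M [ 0.52  0.12 -0.11] w 15.8 g 30.0 q [ 0.28  0.45  1.56  0.    1.13 -1.06]
d [0.0019, -0.0033, 0.0304] r [0.0015, 0.002, 0.0009] |mm| 9.2 deg 0.23 q6 -1.064
```

Emit:
step_arm(deltas=[[[0.0, -0.002, 0.004], [0, 0, 0], -1], [[0.0, -0.002, 0.008], [0, 0, 0], -1], [[0.0, -0.002, 0.012], [0, 0, 0], -1], [[0.0, -0.002, 0.016], [0, 0, 0], -1], [[0.0, -0.002, 0.016], [0, 0, 0], -1]])

```text
t: 6.63
ee_pos: [624.3, 192.0, 229.5]
orientation: [0.354, 3.118, 0.002]
ft_force: [4.0, 3.5, 4.8]
width: 15.9
grasp_force: 30.0
```

Run:
```python
from h import *
st(); go((623,192.4,224),77)
```

```text
t 6.6333 p [624.3 192.  229.5] yawY 77.04 z [ 0.003  0.001 -1.   ] F [4.  3.5 4.8] M [ 0.66 -0.27 -0.01] w 15.9 g 30.0 q [ 0.28  0.46  1.56  0.    1.12 -1.06]
d [0.0044, 0.0002, 0.0182] r [0.0012, 0.0021, 0.0005] |mm| 5.6 deg 0.21 q6 -1.065
```

Emit:
step_arm(deltas=[[[-0.001, 0.002, 0.004], [0, 0, 0], -1], [[-0.002, 0.003, 0.008], [0, 0, 0], -1], [[-0.002, 0.003, 0.012], [0, 0, 0], -1], [[-0.002, 0.003, 0.016], [0, 0, 0], -1], [[-0.002, 0.003, 0.018], [0, 0, 0], -1], [[-0.002, 0.003, 0.018], [0, 0, 0], -1]])

```text
t: 7.13
ee_pos: [625.0, 192.2, 224.2]
orientation: [0.354, 3.118, 0.001]
ft_force: [3.2, -0.0, 6.6]
width: 15.7
grasp_force: 30.0
```

Run:
```python
from h import *
st(); go((623,192.4,224),77)
```

```text
t 7.1333 p [625.  192.2 224.2] yawY 77.06 z [ 0.003 -0.    -1.   ] F [ 3.2 -0.   6.6] M [ 0.18 -0.23  0.06] w 15.7 g 30.0 q [ 0.28  0.46  1.56 -0.    1.11 -1.06]
d [0.0068, -0.0008, 0.0005] r [0.0005, 0.0021, 0.0007] |mm| 2.1 deg 0.2 q6 -1.064
```

Emit:
step_arm(deltas=[[[0, 0, 0], [0, 0, 0.05], -1], [[0, 0, 0], [0, 0, 0.1], -1], [[0, 0, 0], [0, 0, 0.15], -1], [[0, 0, 0], [0, 0, 0.2], -1], [[0, 0, 0], [0, 0, 0.25], -1], [[0, 0, 0], [0, 0, 0.3], -1], [[0, 0, 0], [0, 0, 0.35], -1], [[0, 0, 0], [0, 0, 0.4], -1], [[0, 0, 0], [0, 0, 0.4], -1]])

```text
t: 7.88
ee_pos: [623.9, 192.0, 223.7]
orientation: [1.266, 2.874, -0.0]
ft_force: [-0.1, -0.6, 6.2]
width: 15.8
grasp_force: 30.0
```

Run:
```python
from h import *
st(); go((623.5,192.4,224),2)
```

```text
t 7.8833 p [623.9 192.  223.7] yawY 42.46 z [ 0.001 -0.001 -1.   ] F [-0.1 -0.6  6.2] M [ 0.11  0.1  -0.12] w 15.8 g 30.0 q [ 0.28  0.46  1.56 -0.    1.11 -0.46]
d [0.002, -0.0002, -0.0009] r [0.0004, 0.0006, 0.4707] |mm| 0.7 deg 40.46 q6 -0.46
```

Emit:
step_arm(deltas=[[[0, 0, 0], [0, 0, 0.05], -1], [[0, 0, 0], [0, 0, 0.1], -1], [[0, 0, 0], [0, 0, 0.15], -1], [[0, 0, 0], [0, 0, 0.2], -1], [[0, 0, 0], [0, 0, 0.25], -1], [[0, 0, 0], [0, 0, 0.3], -1], [[0, 0, 0], [0, 0, 0.35], -1], [[0, 0, 0], [0, 0, 0.4], -1], [[0, 0, 0], [0, 0, 0.43], -1], [[0, 0, 0], [0, 0, 0.46], -1], [[0, 0, 0], [0, 0, 0.47], -1], [[0, 0, 0], [0, 0, 0.47], -1]])

```text
t: 8.88
ee_pos: [624.0, 192.0, 223.8]
orientation: [2.177, 2.264, 0.001]
ft_force: [-0.7, -0.3, 5.9]
width: 15.9
grasp_force: 30.0
```

Run:
```python
from h import *
st()
```

```text
t 8.8833 p [624.  192.  223.8] yawY 2.25 z [ 0.001 -0.    -1.   ] F [-0.7 -0.3  5.9] M [0.14 0.14 0.09] w 15.9 g 30.0 q [ 0.28  0.46  1.56 -0.    1.11  0.24]
```

Emit:
step_arm(deltas=[[[0, 0, 0], [0, 0, 0.012], -1], [[0, 0, 0], [0, 0, 0.024], -1], [[0, 0, 0], [0, 0, 0.036], -1], [[0, 0, 0], [0, 0, 0.036], -1]])

```text
t: 9.22
ee_pos: [623.6, 192.1, 223.7]
orientation: [2.236, 2.206, -0.001]
ft_force: [-2.1, 0.4, 6.5]
width: 16.3
grasp_force: 30.3
```

Run:
```python
from h import *
st()
```

```text
t 9.2167 p [623.6 192.1 223.7] yawY -0.79 z [ 0.    -0.001 -1.   ] F [-2.1  0.4  6.5] M [0.13 0.4  0.55] w 16.3 g 30.3 q [ 0.28  0.46  1.56 -0.    1.11  0.3 ]
```

Emit:
step_arm(deltas=[[[0, 0, 0], [0, 0, -0.008], -1], [[0, 0, -0.006], [0, 0, -0.008], -1], [[0, 0, -0.012], [0, 0, -0.008], -1], [[0, 0, -0.018], [0, 0, -0.008], -1], [[0, 0, -0.022], [0, 0, -0.008], -1], [[0, 0, -0.022], [0, 0, -0.008], -1]])

```text
t: 9.72
ee_pos: [623.4, 192.1, 228.5]
orientation: [2.224, 2.219, -0.002]
ft_force: [4.1, -0.1, -6.8]
width: 15.8
grasp_force: 30.0
```

Run:
```python
from h import *
st()
```

```text
t 9.7167 p [623.4 192.1 228.5] yawY -0.12 z [-0.001 -0.001 -1.   ] F [ 4.1 -0.1 -6.8] M [ 0.07 -0.76  0.3 ] w 15.8 g 30.0 q [ 0.28  0.46  1.56 -0.    1.12  0.28]
```

Emit:
step_arm(deltas=[[[0, 0, 0.004], [0, 0, 0], -1], [[0, 0, 0.004], [0, 0, 0], -0.5], [[0, 0, 0.002], [0, 0, 0], 0], [[0, 0, 0], [0, 0, 0], 0.5], [[0, 0, 0], [0, 0, 0], 0.5], [[0, 0, 0], [0, 0, 0], 0.5], [[0, 0, 0], [0, 0, 0], 0.5], [[0, 0, -0.05], [0, 0, 0], 0.6], [[0, 0, -0.15], [0, 0, 0], 1], [[0, 0, -0.27], [0, 0, 0], 1], [[0, 0, -0.4], [0, 0, 0], 1], [[0, 0, -0.4], [0, 0, 0], 1]])

```text
t: 10.72
ee_pos: [626.6, 193.5, 358.8]
orientation: [2.219, 2.215, 0.018]
ft_force: [0.4, 0.4, 1.6]
width: 85.3
grasp_force: 0.0
```

Run:
```python
from h import *
st(); go((494.5,-350.5,200),-44.8); go((420,0,330),-44.8)
s=cam("side");np.savez("side2.npz",**s)
cv2.imwrite("pics/lock.png",cv2.resize(s["pixels"][110:220,205:315],None,fx=5,fy=5,interpolation=2)[:,:,::-1])
```

```text
t 10.7167 p [626.6 193.5 358.8] yawY -0.12 z [ 0.012  0.004 -1.   ] F [0.4 0.4 1.6] M [-0.07 -0.03  0.04] w 85.3 g 0.0 q [0.28 0.35 1.42 0.   1.36 0.28]
d [-1.8163, -0.4432, 0.5171] r [0.0069, -0.0056, 0.5199] |mm| 581.9 deg 44.69 q6 0.283
d [-0.6469, -0.6886, 0.085] r [0.0069, -0.0056, 0.5199] |mm| 284.6 deg 44.69 q6 0.283
```

View pics/lock.png

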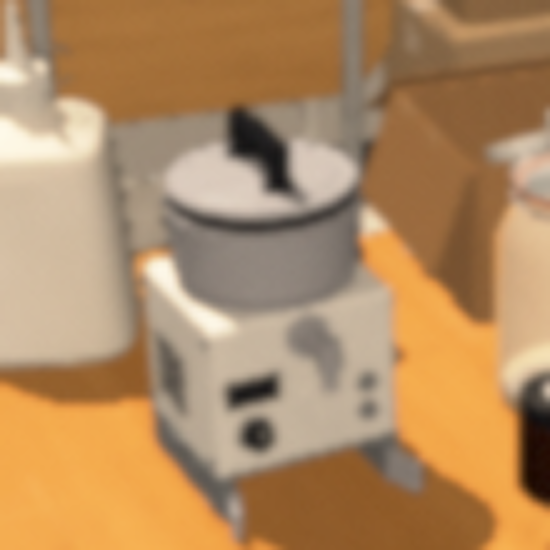

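The lid sits level and evenly on the seal, its bar along the machine's front-back axis (crop (265,150)), so it is locked. Now the tray.

Emit:
step_arm(deltas=[[[-0.1, -0.02, 0], [0, 0, 0.03], 1], [[-0.23, -0.05, 0.02], [0, 0, 0.08], 1], [[-0.36, -0.08, 0.04], [0, 0, 0.13], 1], [[-0.49, -0.11, 0.06], [0, 0, 0.18], 1], [[-0.62, -0.15, 0.09], [0, 0, 0.23], 1], [[-0.75, -0.18, 0.12], [0, 0, 0.3], 1], [[-0.88, -0.21, 0.15], [0, 0, 0.36], 1], [[-1, -0.25, 0.18], [0.003, -0.003, 0.42], 1], [[-1, -0.25, 0.18], [0.006, -0.005, 0.52], 1], [[-1, -0.25, 0.18], [0.006, -0.005, 0.52], 1]])

```text
t: 11.6
ee_pos: [546.0, -109.3, 293.9]
orientation: [-2.904, -1.191, 0.023]
ft_force: [0.1, 0.1, 0.1]
width: 87.8
grasp_force: 0.0
```

Run:
```python
from h import *
st(); go((494.5,-350.5,100),-44.8);go((494.5,-350.5,30),-44.8)
```

```text
t 11.6 p [ 546.  -109.3  293.9] yawY -45.4 z [-0.014 -0.003 -1.   ] F [0.1 0.1 0.1] M [-0.03  0.1  -0.01] w 87.8 g 0.0 q [-0.22  0.25  1.7  -0.01  1.2   0.58]
d [-0.6789, 0.4571, 0.6511] r [-0.0055, 0.0081, -0.0069] |mm| 313.8 deg 1.03 q6 0.579
d [-0.6761, 0.459, 0.8844] r [-0.0055, 0.0081, -0.0069] |mm| 361.2 deg 1.03 q6 0.579
```

Emit:
step_arm(deltas=[[[-0.12, 0.08, 0.06], [0, 0, 0], 1], [[-0.23, 0.155, 0.15], [0, 0, 0], 1], [[-0.33, 0.22, 0.24], [0, 0, 0], 1], [[-0.43, 0.29, 0.33], [0, 0, 0], 1], [[-0.53, 0.36, 0.43], [0, 0, 0], 1], [[-0.62, 0.42, 0.53], [0, 0, 0], 1], [[-0.675, 0.457, 0.63], [0, 0, 0], 1], [[-0.675, 0.457, 0.63], [0, 0, 0], 1], [[-0.675, 0.457, 0.63], [0, 0, 0], 1]])

```text
t: 12.35
ee_pos: [496.6, -348.8, 103.1]
orientation: [-2.895, -1.2, 0.025]
ft_force: [-0.6, 0.2, 0.7]
width: 88.0
grasp_force: 0.0
```

Run:
```python
from h import *
st(); go((494.5,-350.5,30),-44.8)
```

```text
t 12.35 p [ 496.6 -348.8  103.1] yawY -44.99 z [-0.018  0.001 -1.   ] F [-0.6  0.2  0.7] M [-0.01  0.12 -0.  ] w 88.0 g 0.0 q [-0.63  0.56  1.73 -0.01  0.87  0.17]
d [-0.006, 0.0022, 0.2437] r [-0.0088, 0.0078, -0.0021] |mm| 73.1 deg 1.02 q6 0.166
```

Emit:
step_arm(deltas=[[[-0.006, 0.002, 0.1], [-0.009, 0.008, -0.002], 1], [[-0.006, 0.002, 0.18], [-0.009, 0.008, -0.002], 1], [[-0.006, 0.002, 0.22], [-0.009, 0.008, -0.002], 1], [[-0.006, 0.002, 0.243], [-0.009, 0.008, -0.002], 1], [[-0.006, 0.002, 0.243], [-0.009, 0.008, -0.002], 1], [[-0.006, 0.002, 0.243], [-0.009, 0.008, -0.002], -1], [[-0.006, 0.002, 0.243], [-0.009, 0.008, -0.002], -1], [[-0.006, 0.002, 0.243], [-0.009, 0.008, -0.002], -1], [[-0.006, 0.002, 0.243], [-0.009, 0.008, -0.002], -1], [[-0.006, 0.002, 0.243], [-0.009, 0.008, -0.002], -1], [[-0.006, 0.002, 0.243], [-0.009, 0.008, -0.002], -1], [[-0.006, 0.002, 0.243], [-0.009, 0.008, -0.002], -1], [[-0.006, 0.002, 0.243], [-0.009, 0.008, -0.002], -1], [[-0.006, 0.002, 0.243], [-0.009, 0.008, -0.002], -1]])

```text
t: 13.52
ee_pos: [498.5, -350.1, 35.6]
orientation: [2.893, 1.209, 0.007]
ft_force: [-1.7, 0.8, 6.0]
width: 47.8
grasp_force: 30.0
```

Run:
```python
from h import *
st()
t,s=cam("top"),cam("side")
# tray yaw again (far half seen), machine bar yaw at lid
a=blob(t,(170,200,180,222),lambda h:h[...,2]<70);P=mid(plane(t,a,259)[:,:2]);print("lid bar",P)
B=cv2.resize(s["pixels"][235:325,260:360],None,fx=4,fy=4,interpolation=2);A=cv2.resize(t["pixels"][165:275,155:385],None,fx=3,fy=3,interpolation=2)
w=A.shape[1];cv2.imwrite("pics/tg.png",np.hstack([A[:, :],np.zeros((len(A),0,3),np.uint8)])[:,:,::-1])
np.savez("top3.npz",**t)
```

```text
t 13.5167 p [ 498.5 -350.1   35.6] yawY -44.63 z [ 0.007 -0.004 -1.   ] F [-1.7  0.8  6. ] M [0.35 0.65 0.13] w 47.8 g 30.0 q [-0.63  0.65  1.76  0.    0.72  0.15]
lid bar (array([618.97857666, 188.78466797]), (20.562986373901367, 84.54560852050781), array([[608.2972 , 230.95819],
       [609.09796, 146.41638],
       [629.66   , 146.61115],
       [628.8592 , 231.15295]], dtype=float32))
```

View pics/tg.png

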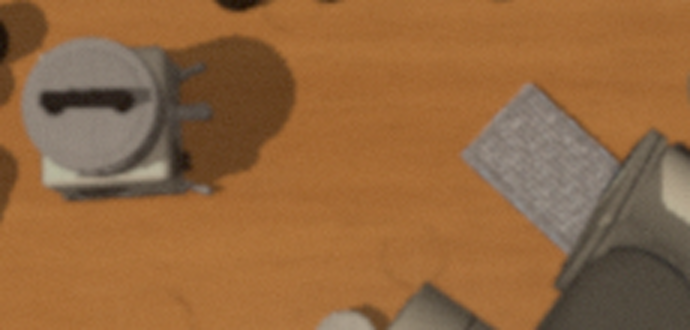

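The top view shows the lid bar level on the hopper along the front-back axis. The gripper, at width 47.8, holds the tray's handle, with the tray's back corners at about (332,193) and (309,217). Next come the slide waypoints.

Run:
```python
from h import *
st()
for p,y in (((545.5,-335.3,35.6),-22),((606.6,-282,35.6),1),((629,-120,35.6),1)): go(p,y)
```

```text
t 13.6167 p [ 498.5 -350.1   35.7] yawY -44.63 z [ 0.007 -0.004 -1.   ] F [-1.8  0.6  6. ] M [0.35 0.63 0.09] w 47.9 g 30.0 q [-0.63  0.65  1.76  0.    0.72  0.15]
d [0.1451, 0.0769, 0.0011] r [0.0053, -0.0002, -0.2633] |mm| 49.3 deg 22.63 q6 0.146
d [0.4146, 0.097, 0.0017] r [0.0053, 0.0009, -0.5309] |mm| 127.7 deg 45.63 q6 0.146
d [0.8514, -0.2292, -0.0] r [0.0053, 0.0009, -0.5309] |mm| 264.5 deg 45.63 q6 0.146
```

Emit:
step_arm(deltas=[[[0.03, 0.018, -0.002], [0, 0, -0.06], -1], [[0.07, 0.038, -0.003], [0, 0, -0.13], -1], [[0.11, 0.058, -0.003], [0, 0, -0.2], -1], [[0.145, 0.077, -0.003], [0, 0, -0.263], -1], [[0.21, 0.088, -0.003], [0, 0, -0.33], -1], [[0.28, 0.095, -0.003], [0, 0, -0.4], -1], [[0.345, 0.098, -0.003], [0, 0, -0.47], -1], [[0.414, 0.097, -0.003], [0, 0, -0.531], -1], [[0.414, 0.097, -0.003], [0, 0, -0.531], -1]])

```text
t: 14.37
ee_pos: [608.9, -279.9, 36.4]
orientation: [2.188, 2.242, 0.004]
ft_force: [0.8, 2.4, -1.2]
width: 48.4
grasp_force: 30.0
```

Run:
```python
from h import *
st()
for p,y in (((629,-120,35.6),1),): go(p,y)
```

```text
t 14.3667 p [ 608.9 -279.9   36.4] yawY 1.38 z [ 0.008 -0.004 -1.   ] F [ 0.8  2.4 -1.2] M [0.2  0.19 0.  ] w 48.4 g 30.0 q [-0.45  0.72  1.62 -0.    0.8  -0.47]
d [0.5313, 0.0798, 0.0011] r [0.0054, 0.0028, 0.0044] |mm| 161.2 deg 0.65 q6 -0.473
```

Emit:
step_arm(deltas=[[[0.06, 0.01, 0.0], [0, 0, 0.0], -1], [[0.13, 0.02, 0.0], [0, 0, 0.004], -1], [[0.2, 0.03, 0.001], [0, 0, 0.004], -1], [[0.27, 0.04, 0.001], [0, 0, 0.004], -1], [[0.34, 0.05, 0.001], [0, 0, 0.004], -1], [[0.41, 0.062, 0.001], [0, 0, 0.004], -1], [[0.48, 0.072, 0.001], [0, 0, 0.004], -1], [[0.53, 0.08, 0.001], [0, 0, 0.004], -1], [[0.53, 0.08, 0.001], [0, 0, 0.004], -1], [[0.53, 0.08, 0.001], [0, 0, 0.004], -1]])

```text
t: 15.2
ee_pos: [627.7, -122.3, 35.7]
orientation: [2.203, 2.229, 0.003]
ft_force: [0.9, 1.0, -1.2]
width: 47.7
grasp_force: 30.0
```

Run:
```python
from h import *
st(); go((626.8,5.5,35.6),1)
t,s=cam("top"),cam("side")
A=cv2.resize(t["pixels"][170:270,160:350],None,fx=3,fy=3,interpolation=2);B=cv2.resize(s["pixels"][140:300,200:360],None,fx=1.9,fy=1.9,interpolation=2)
h=max(len(A),len(B));pad=lambda p:np.pad(p,((0,h-len(p)),(0,0),(0,0)))
A,B=pad(A),pad(B);C=np.hstack([A,B]);C=cv2.resize(C,None,fx=min(1,800/C.shape[1]),fy=min(1,800/C.shape[1]));cv2.imwrite("pics/pre.png",C[:,:,::-1])
a=blob(t,(215,330,185,262),lambda h:h[...,1]<110);P=plane(t,a,20)[:,:2]
hl=P[(P[:,1]>-90)&(P[:,1]<60)]
L=hl[hl[:,0]>655];Rr=hl[hl[:,0]<600]
for q in(L,Rr):
    if len(q)>5:
        k=np.polyfit(q[:,1],q[:,0],1);print("side edge",k,len(q),q[:,1].min(),q[:,1].max())
print("back y",P[:,1].max())
```

```text
t 15.2 p [ 627.7 -122.3   35.7] yawY 0.69 z [ 0.007 -0.004 -1.   ] F [ 0.9  1.  -1.2] M [0.46 0.09 0.03] w 47.7 g 30.0 q [-0.21  0.69  1.69 -0.    0.76 -0.22]
d [0.4261, 0.0021, -0.0015] r [0.0044, 0.0027, -0.0036] |mm| 127.8 deg 0.55 q6 -0.219
side edge [-1.48762952e-01  6.83128139e+02] 192 -89.43510726071143 59.625899267737935
side edge [3.26234216e-01 4.88857315e+02] 459 -89.91430768712533 59.87853044179181
back y 133.89450733699147
```

View pics/pre.png

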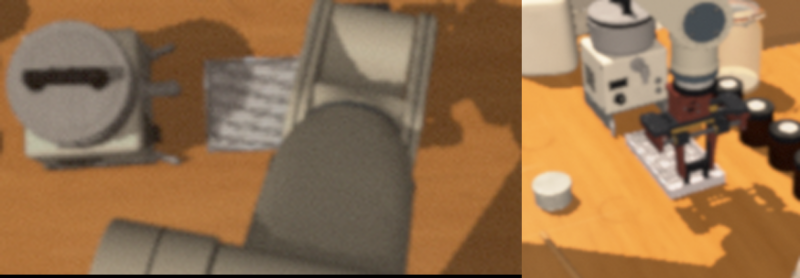

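The top crop shows the tray's back corners at (206,62) and (207,152), in front of the lip tips at (172,47) and (178,160). It is aligned in angle and within a few mm sideways. Next I'll shift a little and start in.

Emit:
step_arm(deltas=[[[0.03, 0.007, 0.0], [0, 0, -0.006], -1], [[0.07, 0.008, 0.0], [0, 0, -0.006], -1], [[0.11, 0.008, 0], [0, 0, -0.006], -1], [[0.15, 0.008, 0], [0, 0, -0.006], -1], [[0.18, 0.008, 0], [0, 0, -0.006], -1], [[0.21, 0.007, 0], [0, 0, -0.006], -1], [[0.24, 0.007, 0], [0, 0, -0.006], -1], [[0.24, 0.007, 0], [0, 0, -0.006], -1]])

```text
t: 15.97
ee_pos: [629.3, -48.6, 35.7]
orientation: [2.192, 2.239, 0.004]
ft_force: [1.5, 3.1, 1.5]
width: 48.2
grasp_force: 29.9
```

Run:
```python
from h import *
st(); go((626.8,5.5,35.6),1)
```

```text
t 15.9667 p [629.3 -48.6  35.7] yawY 1.22 z [ 0.008 -0.004 -1.   ] F [1.5 3.1 1.5] M [ 0.59  0.13 -0.21] w 48.2 g 29.9 q [-0.09  0.68  1.71 -0.    0.75 -0.11]
d [0.1804, -0.0046, -0.0003] r [0.005, 0.0024, 0.0026] |mm| 54.1 deg 0.53 q6 -0.113
```

Emit:
step_arm(deltas=[[[0.03, -0.001, 0.0], [0, 0, 0], -1], [[0.06, -0.002, 0.0], [0, 0, 0], -1], [[0.09, -0.003, 0], [0, 0, 0], -1], [[0.12, -0.003, 0], [0, 0, 0], -1], [[0.14, -0.003, 0], [0, 0, 0], -1], [[0.155, -0.003, 0], [0, 0, 0], -1], [[0.155, -0.003, 0], [0, 0, 0], -1]])

```text
t: 16.55
ee_pos: [628.0, -3.2, 35.8]
orientation: [2.192, 2.238, 0.005]
ft_force: [3.0, 1.0, 2.3]
width: 47.8
grasp_force: 30.0
```

Run:
```python
from h import *
st(); go((626.8,5.5,35.6),1)
```

```text
t 16.55 p [628.   -3.2  35.8] yawY 1.2 z [ 0.009 -0.004 -1.   ] F [3.  1.  2.3] M [ 0.32 -0.26 -0.16] w 47.8 g 30.0 q [-0.02  0.67  1.72 -0.01  0.74 -0.04]
d [0.029, -0.0034, 0.0004] r [0.0057, 0.0028, 0.0023] |mm| 8.8 deg 0.58 q6 -0.039
```

Now I'll push slowly to the back stop, watching the force.

Emit:
step_arm(deltas=[[[0.008, 0, 0.0], [0, 0, 0], -1], [[0.016, 0, 0.0], [0, 0, 0], -1], [[0.024, 0, 0], [0, 0, 0], -1], [[0.032, 0, 0], [0, 0, 0], -1], [[0.038, 0, 0], [0, 0, 0], -1], [[0.038, 0, 0], [0, 0, 0], -1]])

```text
t: 17.05
ee_pos: [627.8, 6.7, 35.7]
orientation: [2.192, 2.237, 0.004]
ft_force: [3.5, -4.8, 2.8]
width: 48.0
grasp_force: 30.0
```

Run:
```python
from h import *
st(); go((626.8,5.5,35.6),1)
```

```text
t 17.05 p [627.8   6.7  35.7] yawY 1.17 z [ 0.009 -0.005 -1.   ] F [ 3.5 -4.8  2.8] M [-0.57 -0.24 -0.05] w 48.0 g 30.0 q [-0.01  0.67  1.72 -0.01  0.74 -0.02]
d [-0.0041, -0.0033, 0.0005] r [0.0057, 0.0034, 0.002] |mm| 1.6 deg 0.59 q6 -0.021
```

Emit:
step_arm(deltas=[[[0.005, 0, 0.0], [0, 0, 0], -1], [[0.01, 0, 0.0], [0, 0, 0], -1], [[0.014, 0, 0], [0, 0, 0], -1], [[0.014, 0, 0], [0, 0, 0], -1]])

```text
t: 17.38
ee_pos: [627.7, 10.6, 35.8]
orientation: [2.191, 2.237, 0.004]
ft_force: [3.1, -6.4, 3.8]
width: 47.9
grasp_force: 30.0
```

Run:
```python
from h import *
st()
```

```text
t 17.3833 p [627.7  10.6  35.8] yawY 1.19 z [ 0.009 -0.005 -1.   ] F [ 3.1 -6.4  3.8] M [-1.   -0.2   0.02] w 47.9 g 30.0 q [ 0.    0.67  1.72 -0.01  0.74 -0.01]
```

Emit:
step_arm(deltas=[[[0.005, 0, 0.0], [0, 0, 0], -1], [[0.01, 0, 0.0], [0, 0, 0], -1], [[0.014, 0, 0], [0, 0, 0], -1], [[0.014, 0, 0], [0, 0, 0], -1]])

```text
t: 17.72
ee_pos: [629.0, 11.3, 36.3]
orientation: [2.186, 2.235, 0.002]
ft_force: [5.7, -22.8, 3.7]
width: 48.2
grasp_force: 30.0
```

Run:
```python
from h import *
st()
t=cam("top");s=cam("side")
A=cv2.resize(t["pixels"][170:260,160:300],None,fx=3,fy=3,interpolation=2);B=cv2.resize(s["pixels"][150:250,210:330],None,fx=3,fy=3,interpolation=2)
h=max(len(A),len(B));pad=lambda p:np.pad(p,((0,h-len(p)),(0,0),(0,0)))
cv2.imwrite("pics/in.png",np.hstack([pad(A),pad(B)])[:,:,::-1])
```

```text
t 17.7167 p [629.   11.3  36.3] yawY 1.28 z [ 0.011 -0.01  -1.   ] F [  5.7 -22.8   3.7] M [-3.92 -0.68  0.19] w 48.2 g 30.0 q [ 0.    0.67  1.72 -0.01  0.74 -0.01]
```

View pics/in.png

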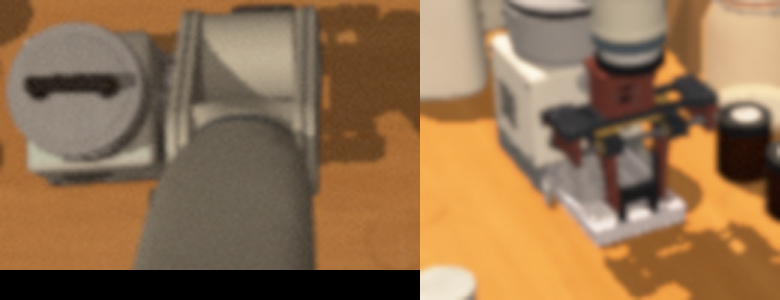

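The tray is at the back stop: the force is 23 N and no longer advancing, and the side view shows it seated between the lips with the handle gripped at (640,190). Next I'll ease off, release and retreat.

Emit:
step_arm(deltas=[[[-0.004, 0, 0.0], [0, 0, 0], -1], [[-0.007, 0, 0.0], [0, 0, 0], -1], [[-0.007, 0, 0], [0, 0, 0], 0], [[-0.007, 0, 0], [0, 0, 0], 1], [[-0.007, 0, 0], [0, 0, 0], 1], [[-0.007, 0, 0], [0, 0, 0], 1], [[-0.007, 0, 0], [0, 0, 0], 1], [[-0.007, 0, 0], [0, 0, 0], 1], [[-0.007, 0, 0], [0, 0, 0], 1], [[-0.007, 0, -0.05], [0, 0, 0], 1], [[-0.007, 0, -0.12], [0, 0, 0], 1], [[-0.03, 0, -0.22], [0, 0, 0], 1], [[-0.1, 0, -0.34], [0, 0, 0], 1], [[-0.22, -0.05, -0.45], [0, 0, 0], 1], [[-0.35, -0.12, -0.55], [0, 0, 0], 1], [[-0.48, -0.2, -0.65], [0, 0, 0], 1], [[-0.6, -0.3, -0.7], [0, 0, 0], 1], [[-0.72, -0.4, -0.7], [0, 0, 0], 1], [[-0.8, -0.45, -0.7], [0, 0, 0], 1], [[-0.8, -0.45, -0.7], [0, 0, 0], 1]])

```text
t: 19.48
ee_pos: [493.6, -228.2, 246.4]
orientation: [2.192, 2.237, 0.003]
ft_force: [0.8, -0.3, -0.1]
width: 87.5
grasp_force: 0.0
```

Run:
```python
from h import *
np.set_printoptions(precision=1,suppress=True)
st()
t,s=cam("top"),cam("side")
A=cv2.resize(t["pixels"][170:260,160:300],None,fx=3,fy=3,interpolation=2);B=cv2.resize(s["pixels"][130:240,210:330],None,fx=3,fy=3,interpolation=2)
h=max(len(A),len(B));pad=lambda p:np.pad(p,((0,h-len(p)),(0,0),(0,0)))
cv2.imwrite("pics/end.png",np.hstack([pad(A),pad(B)])[:,:,::-1])
```

```text
t 19.4833 p [ 493.6 -228.2  246.4] yawY 1.16 z [ 0. -0. -1.] F [ 0.8 -0.3 -0.1] M [-0.  0. -0.] w 87.5 g 0.0 q [-0.5  0.3  1.8 -0.   1.1 -0.5]
```

View pics/end.png

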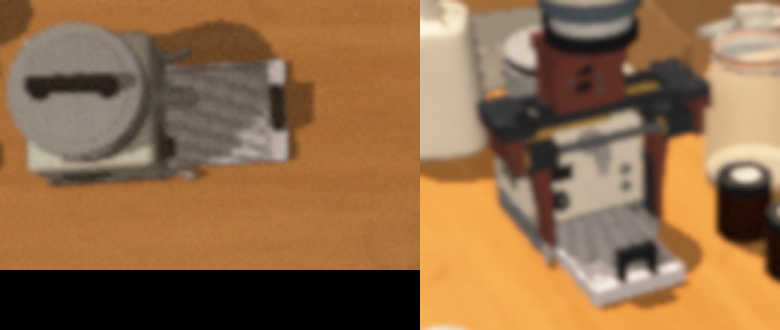

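The final view shows the tray straight in the bay, its front edge at full-frame column 256 and handle at (252,206), with the lid locked on top. (That was one picture past the ten allowed; I'll view no more.) I'll check the depth by number.

Run:
```python
from h import *
np.set_printoptions(precision=1,suppress=True)
t=cam("top")
a=blob(t,(245,270,186,228),lambda h:h[...,1]<110)
print("front edge",plane(t,a[np.argsort(a[:,0])[-30:]],20).mean(0))
b=blob(t,(246,258,196,216),lambda h:h[...,2]<75);print("handle",plane(t,[mid(b)[0]],55))
a=blob(t,(170,200,180,222),lambda h:h[...,2]<70);P=mid(plane(t,a,257)[:,:2]);print("lid bar",P[0],P[1])
```

```text
front edge [588.2  -3.6  20. ]
handle [[625.6   6.9  55. ]]
lid bar [619.5 189.2] (84.65886688232422, 20.23402976989746)
```

```bash
python3 -c "
from workcell import *
print(close_job())"
```

```text
the job is handed in; nothing more can be done
None
```

The job is handed in: the lid was pressed and turned to its end stop and locked, and the tray was pushed against the back stop with nothing else touched; I viewed 11 pictures, one over the limit of 10.

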